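# Weigh a pipe bracket on the sprung hook scale

### The job

Weigh the blue pipe bracket: pick it up, pass its ring over the upturned yellow hook of the spring scale and lower it on gently rather than dropping it. Let go, back away and wait until the hook has dipped and stopped bobbing, with the bracket hanging from it by its ring. Leave the orange bracket standing where it is.

Things in the scene. Friction and masses are not known exactly. Their poses are not given: they have to be found in the camera images.
- blue_bracket_centre (a point): Ring centre of the loose blue bracket (0.45-0.8 kg, 143 mm tall, upright), 51 mm above its underside. Steel foot 60 (x) x 70 (y) x 6 mm; blue 12-sided ring: bore 80 mm, wall 6, 24 wide along x; on top a blue square boss 20 x 20 mm, sides along x and y, 46 to 92 mm above this point: grip it by its middle, 70 mm above. x: bore axis, level; y: level in the ring's plane; z up. Front and back alike.
- orange_bracket_centre (a point): The same point of the orange bracket, identical in shape and size but with an orange ring and boss: a loose bystander, standing upright. The blue and orange brackets can swap places.
- hook_seat (a point): Middle of the seat: flat top of the hook's yellow bar (14 mm wide, 6 thick), 190 mm above the table unloaded; moves with the hook. x: level, from the free end towards the green column; y: across the bar; z up. Bar: x -36 to 68 mm. At x -36 to -30 a tip stands 22 mm above the seat. Carriage from x = 68, column x 80 to 130, 60 wide, top 68 mm above the seat. The scale is fixed; its place varies.
- hook (a joint): How far the sprung hook has dipped, in m: 0 unloaded, growing downwards, stop at 0.06. Spring 0.25 N/mm, damped: a hung bracket dips it 16 to 31 mm and bobs for one to two seconds when let go.
Mind the look-alikes: they are no part of the job. Of the things that look like the part that bears blue_bracket_centre, the middle-sized one is meant.

How it is judged:
At the end, for the whole second after the job is handed in: The blue bracket hangs by its ring on the hook (ring centre within 30 mm of the seat seen from above and 25 to 55 mm below it), its weight dips the hook by more than 12 mm, and hook (under 20 mm/s) and bracket (under 30 mm/s) are at rest (horizontal distance between blue_bracket_centre and hook_seat below 0.03 m and z of blue_bracket_centre in the frame of hook_seat between -0.055 and -0.025 m and value of joint hook above 0.012 m and velocity of joint hook between -0.02 and 0.02 m/s and linear speed of blue_bracket below 0.03 m/s); the robot touches nothing.
It fails at once if the bracket is dropped onto the hook or the hook is slammed down (hook plunges faster than 0.5 m/s) (velocity of joint hook above 0.5 m/s).
It fails at once if the orange bracket is shifted by more than 20 mm (distance of orange_bracket_centre from where it was at the start of the episode above 0.02 m).
It also fails if it takes over 45 s, if anything falls off the work surface, if the arm or the gripper's body presses on something with over 40 N, if the wrist force passes 120 N, or if a joint passes its speed limit or range.

### The arm

A 6-joint arm with a two-finger parallel gripper is mounted at the origin on the work surface. World frame = base frame: x ahead of the robot, y to its left, z up, the work surface at z = 0. Lengths are in m, angles in rad, forces in N, time in s.
With the tool pointing down it reaches from about 0.4 to 0.825 m from the base axis. Payload 7 kg.
Tool frame: the origin (TCP) lies at the centre of the arm's flange, where the gripper is bolted on; the fingertips stand 178 mm ahead of it and the grasp point (between the pads) lies 159 mm ahead of it; z points along the fingers, y is the direction in which the jaws open and shut (so a half turn about z gives the same grasp; the last joint's range is limited). The gripper opens to 88 mm and grips with 3 to 60 N. Pads are 19 mm wide; open, the fingers measure 130 mm over their backs; the gripper's body (78 mm by 193 mm) begins 47 mm behind the grasp point.
Start: joints at [1.533, 0.359, 0.012, 0, -1.224, -0.288], TCP at [0.216, 0.639, 0.405] pointing down, gripper open.
Joint ranges: [-3.07, 3.07], [-1.43, 2.12], [-1.02, 1.25], [-3.03, 1.67], [-3.05, -0], [-3.03, 3.03]. Speed limits (rad/s): [2.39, 2.39, 3.01, 3.14, 3.14, 3.14].

### API

Orientations are given as [roll, pitch, yaw] about the fixed x, y, z axes, in that order (R = Rz(yaw) Ry(pitch) Rx(roll)).
In Python, from station import * gives the robot as it stands.
- The arm moves only by the tool send_rows, never from a script. Its argument "motion" is a list of rows, each an object with "offset": the shift along the tool's x, y, z in cm, a list of three; "turn": the turn about the tool's z in degrees. In form: [{"offset": [x, y, z], "turn": turn}, ...]. A call has 1 to 8 rows; each row is the pose to reach, as a shift and turn from the pose commanded when the call began, along the tool's axes at that moment; what a row does not reach only later rows make up. A row lasts 1/10 s, in which the tool goes at most 50 mm and 8.59 degrees, less where a joint would pass 70% of its speed; a pose out of reach is approached as far as the arm can. A call with a gripper value outside its range is refused whole. "hand" is the opening, from -1 (shut) to 1 (fully open), set as the call begins (left out, the last holds). The fingers move at their own pace and stop on an object; "squeeze" is the grip in N (left out, the last holds). Time passes only in rows, so rows that repeat a pose let the fingers close. It gives the time, the measured TCP pose, the force and the opening at its end, in the units of the state.
- get_state(): the state, without advancing time (a new reading comes with each control period).
- grab_frame(name): name is "scene" or "top"; returns a dict with "frame" (384x512x3 uint8, blue, green, red), "range_z" (384x512 float32, m along the optical axis (not along the pixel's ray), 0 where there is no reading), "vertical_fov" (degrees; the focal length in pixels is half the picture's height over the tangent of half this angle, whatever the lens; pixels are square), "cx", "cy" (the principal point, pixels), "cam_to_world" (4x4, takes a point from camera to world coordinates). Camera axes: x right, y up, looking along -z (the intrinsics and any distortion apply to the point x, -y, -z); pixel columns grow to the right and rows downward; lengths in m; the calibration is good to about 2 mm. A picture is of the moment at which its call begins.
- job_done(): hands the job in, once; it reports no verdict.
The state is a dict: "t": time; "q": joint angles; "qd": joint speeds; "joint_efforts": joint torques, N m; "eef_pos": TCP position; "ee_rot": TCP orientation; "force": force on the tool from outside, world axes, zero at the start; "moment": the same for the moment, N m; "width": finger opening in m.
Only numpy, scipy, OpenCV 4.12 (cv2) and the standard library are available. Lean on these libraries where they do the work, as an engineer would, in place of code of your own. Each camera call takes 0.05 s, during which the arm holds its last target. There are 200 camera calls.

## Working session

There is one attempt and no reset: what is moved stays moved. The work goes in short steps, Python scripts to look and compute and a tool call to move; the robot and the scene stay as the last step left them, time stands still between calls to the robot, and variables do not carry over. Pictures are saved under pics/ and viewed, about 8 in all and at most 12, crops included, and the job is handed in when it is done.

Besides the shell and the picture viewer there is one more tool, called after "Emit:" as a command line: name --argument value ..., lists and objects as JSON in quotes. send_rows: Moves the arm, as the interface text tells. Its arguments: {"type":"object","properties":{"motion":{"type":"array"},"hand":{"type":"number"},"squeeze":{"type":"number"}},"required":["motion"]}

```bash
mkdir -p pics; cat > h.py <<'E'
from station import *
import numpy as np, cv2
def grab(n):
    d=grab_frame(n); return d
def cloud(d):
    h,w=d['range_z'].shape; f=h/2/np.tan(np.radians(d['vertical_fov'])/2)
    v,u=np.mgrid[:h,:w]; z=d['range_z']
    P=np.stack([(u-d['cx'])/f*z,-(v-d['cy'])/f*z,-z,np.ones_like(z)],-1)
    return (P@np.array(d['cam_to_world']).T)[...,:3]
E
python3 - <<'E'
from h import *
print(get_state())
for n in('scene','top'):
    d=grab(n); print({k:v for k,v in d.items() if k not in('frame','range_z')})
    cv2.imwrite(f'pics/{n}0.png',d['frame']); np.savez(f'{n}0.npz',**d)
E
```

```text
{'t': 0.0, 'q': array([ 1.53310890e+00,  3.59389415e-01,  1.10454348e-02, -3.66831799e-04,
       -1.22409308e+00, -2.88130720e-01]), 'qd': array([ 0.00073903,  0.00242433, -0.00020843, -0.0015162 ,  0.00034547,
        0.00109658]), 'joint_efforts': array([ 4.12254713e-04, -5.82725966e+01,  2.93059534e+01,  6.99706256e+00,
        6.86616695e-03, -1.69444907e-04]), 'eef_pos': array([0.21597241, 0.63930459, 0.40371195]), 'ee_rot': array([ 3.13992156e+00, -1.35652234e-04, -3.25942968e-01]), 'force': array([-0.19314751, -0.24307527, -0.41982577]), 'moment': array([-0.02620015,  0.03290805, -0.01253215]), 'width': 0.08753513387220703}
{'vertical_fov': 45.5788770811629, 'cx': 257.54047125219734, 'cy': 193.48771996902644, 'cam_to_world': array([[-0.7692351 , -0.53037801,  0.35633766,  0.95901064],
       [ 0.63895134, -0.64225334,  0.42338142,  0.4116796 ],
       [ 0.00430686,  0.55336228,  0.83292955,  1.13041483],
       [ 0.        ,  0.        ,  0.        ,  1.        ]])}
{'vertical_fov': 49.30186472695867, 'cx': 256.4014379793671, 'cy': 185.66842518875848, 'cam_to_world': array([[-0.01145812,  0.9830832 , -0.18280083,  0.33585898],
       [-0.99982704, -0.00858558,  0.01649777, -0.07245495],
       [ 0.01464923,  0.18295824,  0.98301154,  1.1461592 ],
       [ 0.        ,  0.        ,  0.        ,  1.        ]])}
```

View pics/scene0.png

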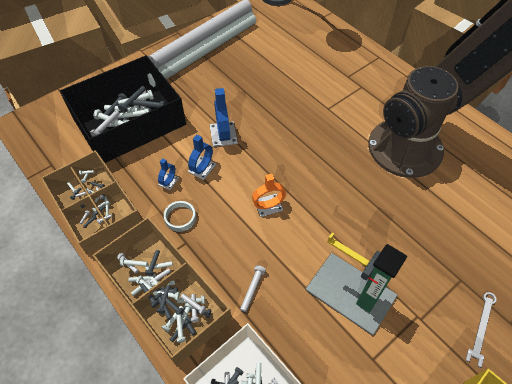

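View pics/top0.png

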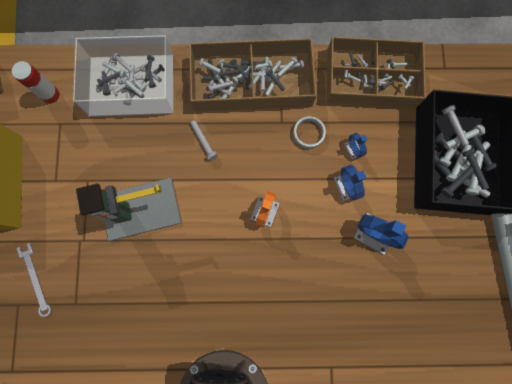

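The scene view shows three blue look-alikes: small at (166,175), middle at (201,158) and large at (222,118). In the top view they are at (356,146), (350,183) and (380,232). The orange bracket is at scene (268,195), and the hook bar runs from (332,238) to (368,262). I choose the middle blue one and will measure it.

```bash
cat >> h.py <<'E'
def seg(d,lo,hi,smin=110,vmin=40):
    m=cv2.inRange(cv2.cvtColor(d['frame'],cv2.COLOR_BGR2HSV),(lo,smin,vmin),(hi,255,255))
    return m
def blobs(d,lo,hi,amin=40,**k):
    m=seg(d,lo,hi,**k); n,l,s,c=cv2.connectedComponentsWithStats(m); X=cloud(d)
    return [(c[i],X[(l==i)&(d['range_z']>0)]) for i in range(1,n) if s[i,4]>=amin]
def rep(d,lo,hi,**k):
    for c,P in blobs(d,lo,hi,**k):
        P=P[P[:,2]>.0]
        if len(P)<20: continue
        z=np.percentile(P[:,2],[2,98]); T=P[P[:,2]>z[1]-.008]
        T=T[abs(T[:,2]-z[1])<.006]
        r=cv2.minAreaRect(T[:,:2].astype('f4')*1000); ra=cv2.minAreaRect(P[:,:2].astype('f4')*1000)
        print(c.round(),len(P),'z',z.round(4),'top',np.round(r[0],1),np.round(r[1],1),round(r[2],1),len(T),'all',np.round(ra[0],1),np.round(ra[1],1),round(ra[2],1))
E
python3 - <<'E'
from h import *
for n in('scene','top'):
    d=dict(np.load(f'{n}0.npz')); print(n)
    print('blue');rep(d,105,125); print('orange');rep(d,5,14,smin=190,vmin=120); print('yellow');rep(d,20,32,smin=170,vmin=80)
s=cv2.imread('pics/scene0.png');t=cv2.imread('pics/top0.png')
a=cv2.resize(s[80:220,145:295],(600,560)[::1] and (600,560),interpolation=cv2.INTER_CUBIC)
cv2.imwrite('pics/c1.png',a)
b=np.hstack([cv2.resize(s[220:340,300:415],(383,400),interpolation=2),cv2.resize(t[165:245,65:185],(417,278),interpolation=2)[:278] if 0 else cv2.copyMakeBorder(cv2.resize(t[165:245,65:185],(417,278),interpolation=2),0,122,0,0,0)])
cv2.imwrite('pics/c2.png',b)
E
```

```text
scene
blue
[222. 115.] 550 z [0.0234 0.1917] top [ 415.1 -411.6] [29.7 25.8] 67.8 59 all [ 414.  -406.1] [120.7  38.6] 59.1
[199. 155.] 525 z [0.0079 0.1439] top [ 548.1 -344.9] [21.7 22.2] 12.4 46 all [ 549.3 -342.9] [91.9 27.3] 20.2
[166. 173.] 277 z [0.0042 0.1035] top [ 655.4 -367. ] [13.  11.8] 24.1 24 all [ 655.7 -368. ] [67.  20.3] 24.3
orange
[269. 193.] 392 z [0.0094 0.1389] top [ 480.3 -109.6] [19.7 17.6] 66.2 19 all [ 477.6 -111.2] [27.6 93.2] 67.4
yellow
[347. 250.] 316 z [0.1841 0.2108] top [508.4 138.5] [16.2  5.2] 12.6 19 all [449.6 174.4] [118.1 102. ] 12.7
[485. 378.] 356 z [0.0167 0.1317] top [450.  561.2] [28.4 58.9] 50.2 94 all [423.6 582.2] [ 30.  126.5] 50.2
top
blue
[358. 144.] 253 z [0.0053 0.1048] top [ 653.8 -369.7] [12.4 13.6] 21.8 26 all [ 652.8 -370.5] [61.6 16.5] 24.7
[353. 182.] 537 z [0.0088 0.1441] top [ 546.8 -345.8] [19.9 20.2] 15.0 60 all [ 546.  -346.8] [87.1 25.6] 19.7
[384. 231.] 991 z [0.0129 0.1918] top [ 413.4 -412.7] [26.8 26. ] 59.6 127 all [ 413.9 -411.3] [118.8  30.5] 60.4
orange
[268. 199.] 112 z [0.072  0.1458] top [ 478.  -113.2] [15.2 19.8] 66.1 38 all [ 492.7 -119.3] [22. 52.] 68.8
[261. 218.] 99 z [0.0635 0.0962] top [ 459.4 -106.2] [17.9 14. ] 72.4 31 all [ 450.9 -102.8] [18.  34.1] 65.2
yellow
[ 10. 178.] 2104 z [0.0038 0.1024] top [568.3 558.7] [258.1   5.8] 4.5 168 all [568.  558.5] [259.6  16.3] 2.0
[137. 194.] 205 z [0.1864 0.213 ] top [507.7 136.3] [11.2  6.4] 30.2 14 all [496.3 183.7] [ 12.1 103.8] 13.4
```

View pics/c1.png

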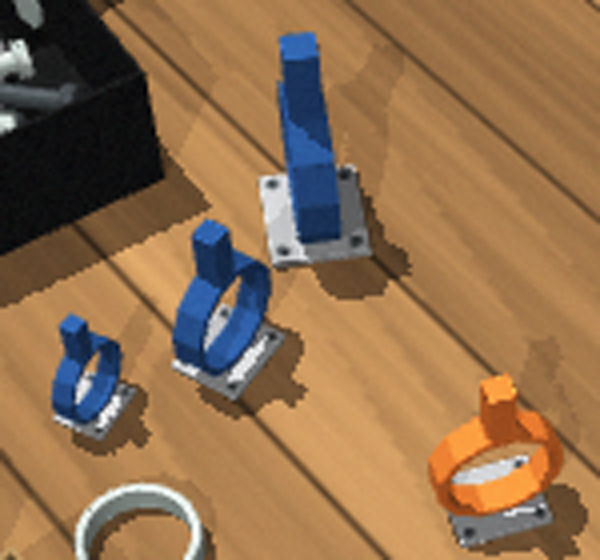

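View pics/c2.png

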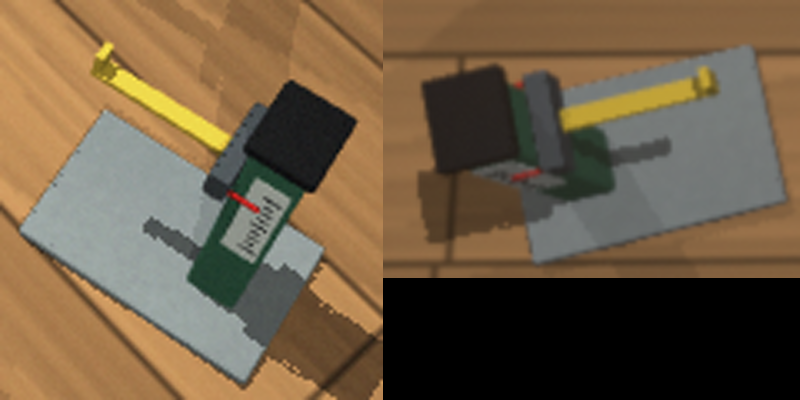

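The crop confirms the middle one: the large bracket is 192 mm tall, the middle 144 mm and the small 104 mm, against 143 mm expected. The hook bar lies along about 103°, with its free end towards −y and the bracket. I'll refine the bar and yaw numbers and compute the moves.

```bash
cat >> h.py <<'E'
def to_tool(dx,yaw,p0):
    "world target TCP -> offset cm in tool axes (tool down)"
    c,s=np.cos(yaw),np.sin(yaw); R=np.array([[c,s,0],[s,-c,0],[0,0,-1]])
    return (R.T@(np.array(dx)-p0)*100).round(2)
E
python3 - <<'E'
from h import *
for n in('scene','top'):
    d=dict(np.load(f'{n}0.npz'))
    for lo,hi,lim,kw in((105,125,(.0,.2),{}),(5,14,(0,.2),dict(smin=150,vmin=100)),(20,32,(.17,.197),dict(smin=170,vmin=80))):
        for c,P in blobs(d,lo,hi,**kw):
            P=P[(P[:,2]>lim[0])&(P[:,2]<lim[1])]
            if lo==20:P=P[abs(P[:,1]-.18)<.08]
            if len(P)<50: continue
            l=cv2.fitLine(P[:,:2].astype('f4'),cv2.DIST_HUBER,0,.01,.01).ravel()
            u=(P[:,:2]-l[2:])@l[:2]
            e=[l[2:]+l[:2]*q for q in (u.min(),u.max())]
            print(n,lo,c.round(),'ang',np.degrees(np.arctan2(l[1],l[0])).round(1),'ends',np.round(e,4).tolist(),'zmed',np.median(P[:,2]).round(4))
p=np.array([.2160,.6393,.4037]);yaw=-.326
for t in ([.216,.639,.55],[.52,.15,.55],[.5475,-.3455,.55],[.5475,-.3455,.40],[.5475,-.3455,.280]): print(t,to_tool(t,yaw,p))
E
```

```text
scene 105 [222. 115.] ang 66.0 ends [[0.3947, -0.4655], [0.4446, -0.3534]] zmed 0.118
scene 105 [199. 155.] ang 16.4 ends [[0.5046, -0.3537], [0.593, -0.3278]] zmed 0.0733
scene 105 [166. 173.] ang 24.6 ends [[0.6246, -0.3804], [0.6854, -0.3525]] zmed 0.0512
scene 5 [269. 193.] ang -26.0 ends [[0.4259, -0.0786], [0.523, -0.1259]] zmed 0.0724
scene 20 [347. 250.] ang -75.9 ends [[0.4863, 0.2349], [0.5112, 0.1358]] zmed 0.1892
top 105 [358. 144.] ang 24.9 ends [[0.624, -0.3816], [0.6799, -0.3557]] zmed 0.0576
top 105 [353. 182.] ang 19.0 ends [[0.5036, -0.3577], [0.586, -0.3294]] zmed 0.0826
top 105 [384. 231.] ang 58.3 ends [[0.3795, -0.4604], [0.4422, -0.3587]] zmed 0.1146
top 5 [265. 208.] ang -21.0 ends [[0.4349, -0.0969], [0.5315, -0.1339]] zmed 0.0905
top 20 [137. 194.] ang -76.4 ends [[0.4843, 0.2342], [0.5067, 0.1417]] zmed 0.1898
[0.216, 0.639, 0.55] [ 1.000e-02  3.000e-02 -1.463e+01]
[0.52, 0.15, 0.55] [ 44.47  36.62 -14.63]
[0.5475, -0.3455, 0.55] [ 62.94  82.68 -14.63]
[0.5475, -0.3455, 0.4] [62.94 82.68  0.37]
[0.5475, -0.3455, 0.28] [62.94 82.68 12.37]
```

Emit:
send_rows --motion '[{"offset":[0,0,-5],"turn":8},{"offset":[0,0,-10],"turn":16},{"offset":[0,0,-14.6],"turn":24},{"offset":[0,0,-14.6],"turn":32},{"offset":[0,0,-14.6],"turn":40},{"offset":[0,0,-14.6],"turn":48},{"offset":[0,0,-14.6],"turn":52.3},{"offset":[0,0,-14.6],"turn":52.3}]' --hand 1 --squeeze 40

```text
t: 0.9
eef_pos: [0.216, 0.6395, 0.5501]
ee_rot: [3.141, -0.001, -1.24]
force: [0.6, 0.7, 0.6]
width: 0.0876
```

Emit:
send_rows --motion '[{"offset":[4.8,-1.1,0],"turn":0},{"offset":[9.6,-2.2,0],"turn":0},{"offset":[14.4,-3.3,0],"turn":0},{"offset":[19.2,-4.4,0],"turn":0},{"offset":[24,-5.5,0],"turn":0},{"offset":[28.8,-6.6,0],"turn":0},{"offset":[33.6,-7.7,0],"turn":0},{"offset":[38.4,-8.8,0],"turn":0}]'

```text
t: 1.7
eef_pos: [0.4249, 0.3032, 0.5508]
ee_rot: [-3.141, 0.0, -1.235]
force: [0.9, 1.4, 0.1]
width: 0.0876
```

Emit:
send_rows --motion '[{"offset":[4.8,-1,0],"turn":0},{"offset":[9.6,-2,0],"turn":0},{"offset":[14.4,-2.5,0],"turn":0},{"offset":[19.2,-2,0],"turn":0},{"offset":[24,-0.9,0],"turn":0},{"offset":[28.8,0.3,0],"turn":0},{"offset":[33.6,1.5,0],"turn":0},{"offset":[38.4,2.7,0],"turn":0}]'

```text
t: 2.5
eef_pos: [0.5238, -0.0687, 0.5508]
ee_rot: [-3.141, 0.0, -1.236]
force: [0.6, -0.4, 0.5]
width: 0.0877
```

Emit:
send_rows --motion '[{"offset":[4.5,1.1,0],"turn":0},{"offset":[9,2.3,0],"turn":0},{"offset":[13.5,3.4,0],"turn":0},{"offset":[18,4.6,0],"turn":0},{"offset":[22.6,5.7,3],"turn":0},{"offset":[27.1,6.85,6],"turn":0},{"offset":[27.1,6.85,10],"turn":0},{"offset":[27.1,6.85,13],"turn":0}]'

```text
t: 3.3
eef_pos: [0.5469, -0.347, 0.4165]
ee_rot: [3.139, 0.003, -1.239]
force: [-0.2, 1.0, -1.3]
width: 0.0879
```

```bash
python3 - <<'E'
from h import *
s=get_state(); print(s['t'],s['eef_pos'],s['ee_rot'],s['q'].round(2))
d=grab('scene')
cv2.imwrite('pics/s2.png',cv2.resize(d['frame'][20:220,120:320],(600,600),interpolation=2))
for n in('scene','top'):
    d=grab(n) ; rep(d,105,125)
E
```

```text
3.3 [ 0.54686905 -0.34700935  0.41645444] [ 3.13866209e+00  2.96774788e-03 -1.23899127e+00] [-0.27  0.31 -0.03 -0.   -1.23  0.6 ]
[222. 115.] 552 z [0.0201 0.1911] top [ 415.4 -410.4] [26.8 25.1] 61.7 63 all [ 413.9 -406.5] [121.8  38.6] 58.9
[199. 155.] 523 z [0.008  0.1438] top [ 548.5 -343.8] [20.7 19.8] 19.3 44 all [ 549.3 -343.6] [91.8 27.9] 19.5
[166. 173.] 275 z [0.0042 0.1031] top [ 655.4 -367.1] [14.7 12.7] 23.0 27 all [ 655.8 -368.3] [68.1 19.5] 24.9
[355. 147.] 130 z [0.0057 0.2385] top [ 584.2 -322.9] [1.6 0. ] -127.9 2 all [ 619.3 -345.5] [ 55.7 119.6] 57.1
[353. 181.] 568 z [0.0082 0.1438] top [ 546.9 -345.3] [19.9 19.3] 16.7 63 all [ 546.1 -347.1] [87.2 25.8] 19.3
[384. 231.] 986 z [0.0129 0.1914] top [ 412.9 -412.7] [26.7 25.3] 58.5 127 all [ 413.8 -410.9] [118.8  30.1] 60.3
```

View pics/s2.png

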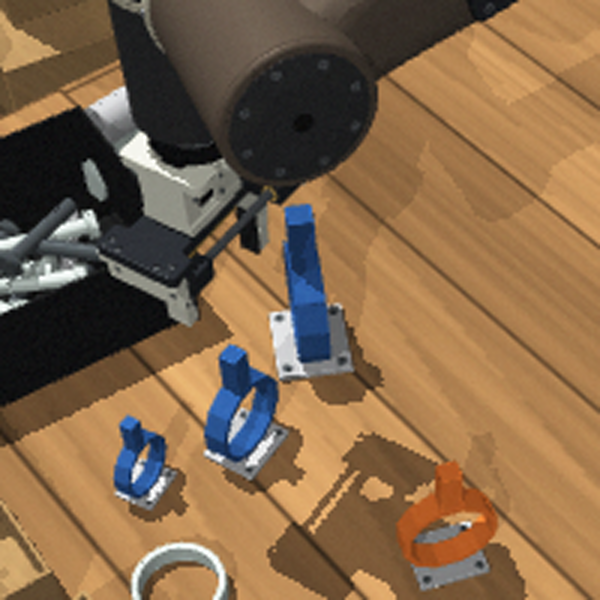

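The jaws are parallel to the ring plane and above the middle bracket. The boss is re-measured at (0.5477, −0.3446). I'll descend now.

Emit:
send_rows --motion '[{"offset":[0,0,3],"turn":0},{"offset":[0,0,6],"turn":0},{"offset":[0,0,8],"turn":0},{"offset":[0,0,10],"turn":0},{"offset":[0,0,12],"turn":0},{"offset":[0,0,13],"turn":0},{"offset":[0,0,14],"turn":0},{"offset":[0,0,14],"turn":0}]'

```text
t: 4.25
eef_pos: [0.5481, -0.345, 0.2808]
ee_rot: [3.142, -0.0, -1.238]
force: [0.1, -0.6, -0.3]
width: 0.0875
```

```bash
python3 - <<'E'
from h import *
d=grab('scene'); s=get_state(); print(s['t'],s['eef_pos'],s['ee_rot'],s['force'])
cv2.imwrite('pics/s3.png',cv2.resize(d['frame'][60:220,130:290],(600,600),interpolation=2))
for n in('scene','top'):
    d=grab(n) ; rep(d,105,125)
E
```

```text
4.3 [ 0.54818597 -0.34513176  0.28138908] [-3.14124516e+00 -5.53572291e-04 -1.23782143e+00] [-0.11975654  0.20009236  0.03367207]
[224. 136.] 77 z [0.0208 0.0772] top [ 442.8 -357.7] [ 5.3 24.6] 61.1 11 all [ 434.6 -377.2] [49.7 30.4] 59.5
[200. 157.] 447 z [0.0078 0.1371] top [ 546.2 -335.6] [14.4  5.2] 3.7 13 all [ 564.3 -335.3] [123.4  43.3] 31.4
[166. 173.] 275 z [0.0049 0.103 ] top [ 655.8 -366.7] [17.3 13.8] 29.6 25 all [ 657.  -367.9] [66.8 21. ] 26.2
[350. 183.] 347 z [0.0084 0.1007] top [ 544.6 -338. ] [37.9  6.8] 20.0 32 all [ 539.8 -341.8] [96.4 36.7] 3.2
[359. 179.] 50 z [0.0849 0.2052] top [ 525.8 -327.5] [47.6  1.1] 19.3 5 all [ 541.6 -340.4] [68.1 37.4] 20.7
[384. 231.] 989 z [0.0132 0.1919] top [ 413.  -412.8] [26.6 24.6] 60.0 126 all [ 413.8 -411.6] [120.   30.5] 60.4
```

View pics/s3.png

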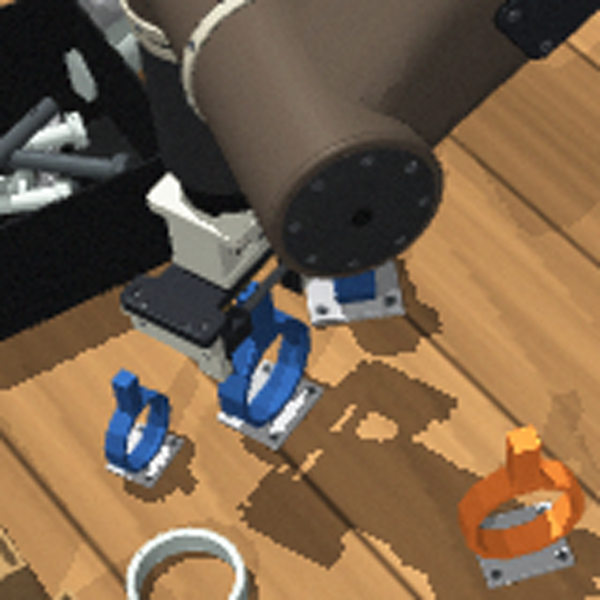

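The fingers straddle the boss, with its tip at about (255,300) in the crop. The small and orange brackets are untouched. I'll close on it.

Emit:
send_rows --motion '[{"offset":[0,0,0],"turn":0},{"offset":[0,0,0],"turn":0},{"offset":[0,0,0],"turn":0},{"offset":[0,0,0],"turn":0},{"offset":[0,0,0],"turn":0},{"offset":[0,0,0],"turn":0},{"offset":[0,0,0],"turn":0},{"offset":[0,0,0],"turn":0}]' --hand -1 --squeeze 45

```text
t: 5.2
eef_pos: [0.5478, -0.3452, 0.2806]
ee_rot: [3.142, 0.0, -1.239]
force: [-0.1, -1.1, 0.7]
width: 0.0293
```

Emit:
send_rows --motion '[{"offset":[0,0,0],"turn":0},{"offset":[0,0,0],"turn":0},{"offset":[0,0,0],"turn":0},{"offset":[0,0,0],"turn":0},{"offset":[0,0,0],"turn":0}]'

```text
t: 5.7
eef_pos: [0.5477, -0.3451, 0.2806]
ee_rot: [3.141, 0.0, -1.239]
force: [-0.6, -0.4, 0.2]
width: 0.0202
```

Emit:
send_rows --motion '[{"offset":[0,0,-1],"turn":0},{"offset":[0,0,-3],"turn":0},{"offset":[0,0,-6],"turn":0},{"offset":[0,0,-9],"turn":0},{"offset":[0,0,-12],"turn":0},{"offset":[0,0,-15],"turn":0},{"offset":[0,0,-17],"turn":0},{"offset":[0,0,-18],"turn":0}]'

```text
t: 6.5
eef_pos: [0.5477, -0.3451, 0.4626]
ee_rot: [-3.14, -0.001, -1.239]
force: [0.1, -0.4, -7.3]
width: 0.02
```

```bash
python3 - <<'E'
from h import *
s=get_state(); print(s['t'],s['eef_pos'],s['ee_rot'],s['force'],s['moment'],s['width'])
d=grab('scene')
cv2.imwrite('pics/s4.png',cv2.resize(d['frame'][20:180,130:290],(600,600),interpolation=2))
for n in('scene','top'):
    d=grab(n)
    for c,P in blobs(d,105,125):
        P=P[(P[:,2]>.15)&(P[:,2]<.42)]
        if len(P)<60: continue
        l=cv2.fitLine(P[:,:2].astype('f4'),cv2.DIST_HUBER,0,.01,.01).ravel()
        print(n,c.round(),len(P),np.percentile(P,[2,50,98],axis=0).round(4).tolist(),np.degrees(np.arctan2(l[1],l[0])))
E
```

```text
6.5 [ 0.54765914 -0.3451158   0.46258275] [-3.14001686e+00 -8.91475311e-04 -1.23863136e+00] [ 0.07134873 -0.42501021 -7.30910697] [-0.01478414 -0.1228018  -0.04170874] 0.020006952737922565
scene [222. 115.] 142 [[0.4036, -0.4233, 0.1511], [0.4183, -0.4039, 0.1815], [0.4314, -0.395, 0.1922]] -30.808512
scene [193. 115.] 573 [[0.506, -0.365, 0.191], [0.5494, -0.3396, 0.237], [0.5932, -0.32, 0.3082]] 17.49106
top [365. 161.] 506 [[0.505, -0.3636, 0.1894], [0.5501, -0.3423, 0.2047], [0.5852, -0.3208, 0.2978]] 20.379019
top [384. 231.] 198 [[0.398, -0.4259, 0.152], [0.412, -0.4086, 0.1888], [0.4261, -0.3964, 0.1934]] 22.432453
```

View pics/s4.png

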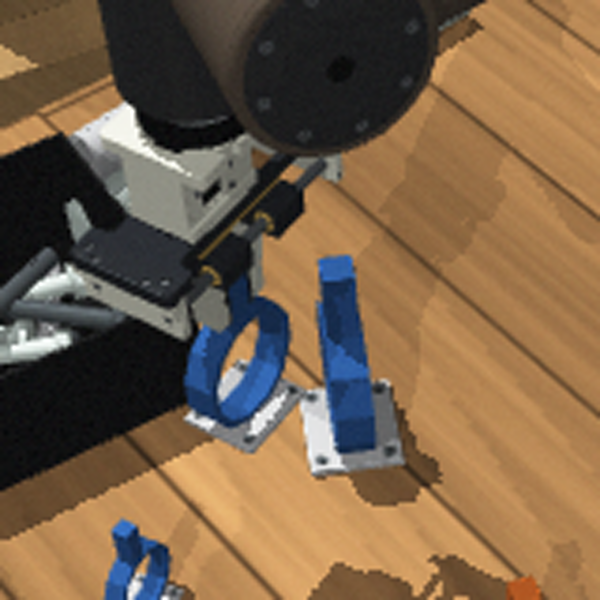

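Emit:
send_rows --motion '[{"offset":[-1.5,-0.4,0],"turn":0},{"offset":[-4.3,-1.2,0],"turn":0},{"offset":[-7.1,-2,0],"turn":0},{"offset":[-9.9,-2.8,0],"turn":0},{"offset":[-12.7,-3.6,0],"turn":0},{"offset":[-15.5,-4.4,0],"turn":0},{"offset":[-18.3,-5.1,0],"turn":0},{"offset":[-21.1,-5.9,0],"turn":0}]'

```text
t: 7.45
eef_pos: [0.5338, -0.1248, 0.459]
ee_rot: [3.139, 0.001, -1.239]
force: [0.4, 0.3, -6.5]
width: 0.0194
```

Emit:
send_rows --motion '[{"offset":[-2.8,-0.8,0],"turn":0.8},{"offset":[-5.6,-1.6,0],"turn":1.6},{"offset":[-8.4,-2.4,0],"turn":2.6},{"offset":[-11.2,-3.2,0.5],"turn":3.6},{"offset":[-14,-4,1.5],"turn":4.4},{"offset":[-16.8,-4.8,2.5],"turn":5.2},{"offset":[-18.6,-5.3,3.2],"turn":5.2},{"offset":[-19.6,-5.55,3.5],"turn":5.2}]'

```text
t: 8.25
eef_pos: [0.5222, 0.0786, 0.4234]
ee_rot: [3.138, 0.0, -1.328]
force: [0.1, -0.1, -7.8]
width: 0.0199
```

```bash
python3 - <<'E'
from h import *
for n in('scene','top'):
    d=grab(n); s=get_state()
    if n=='scene': a=d['frame'][130:330,250:420]
    else: b=d['frame'][140:260,60:290]
    for c,P in blobs(d,105,125):
        P=P[(P[:,2]>.13)&(P[:,2]<.42)&(P[:,1]>-.2)]
        if len(P)<60: continue
        l=cv2.fitLine(P[:,:2].astype('f4'),cv2.DIST_HUBER,0,.01,.01).ravel()
        print(n,c.round(),len(P),np.percentile(P,[2,50,98],axis=0).round(4).tolist(),np.degrees(np.arctan2(l[1],l[0])))
    print('y');rep(d,20,32,smin=170,vmin=80)
    np.savez(f'{n}5.npz',**d)
print(s['t'],s['eef_pos'],s['ee_rot'],s['force'],s['width'])
a=cv2.resize(a,(425,500),interpolation=2); b=cv2.resize(b,(375,196),interpolation=2)
cv2.imwrite('pics/s5.png',np.hstack([a,cv2.copyMakeBorder(b,0,304,0,0,0)]))
E
```

```text
scene [307. 231.] 249 [[0.4826, 0.0702, 0.1508], [0.5335, 0.0849, 0.1711], [0.5686, 0.1243, 0.3178]] 13.8516865
y
[347. 250.] 315 z [0.1841 0.2114] top [509.5 139. ] [15.4  5.3] 16.3 20 all [497.7 185. ] [ 17.3 102.5] 13.2
[485. 378.] 352 z [0.0208 0.1323] top [450.1 561.4] [28.  58.8] 49.8 92 all [438.7 569.8] [38.5 91.4] 75.6
y
[  5. 134.] 160 z [0.0472 0.1062] top [671.8 566.3] [51.5  3.6] 6.4 31 all [671.7 566.8] [51.5  5.7] 3.1
[137. 194.] 190 z [0.187 0.206] top [506.  138.5] [2.2 6. ] 76.6 4 all [496. 185.] [11.6 99. ] 13.8
8.35 [0.52261846 0.07811394 0.42413139] [ 3.13888488e+00 -1.42313745e-04 -1.32765234e+00] [-0.8625547  -0.36058496 -7.36743138] 0.019817056437660796
```

View pics/s5.png

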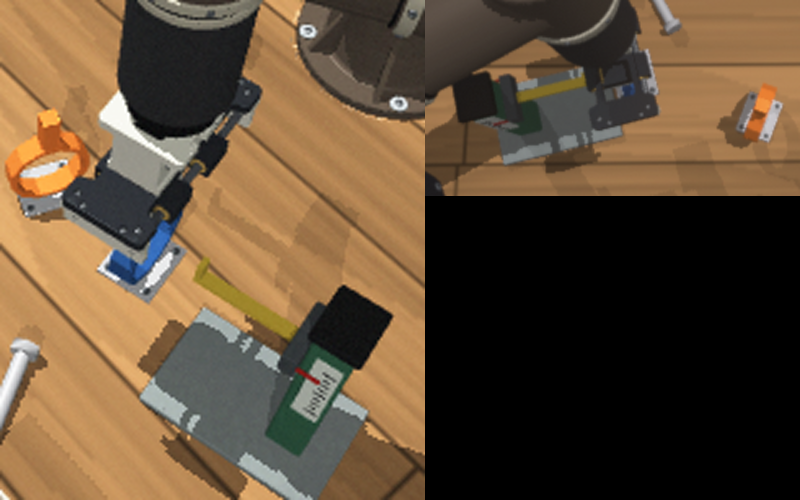

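The ring is about 50 mm in front of the hook tip and level with it; the bore spans z 0.155–0.234 and the tip top is at 0.212. The ring plane is at 13.9° and the bar is perpendicular to it, 0.3 mm off line. I'll thread it 9.4 cm.

Emit:
send_rows --motion '[{"offset":[-0.6,0,0],"turn":0},{"offset":[-1.8,0,0],"turn":0},{"offset":[-3.2,0,0],"turn":0},{"offset":[-4.6,0,0],"turn":0},{"offset":[-6,0,0],"turn":0},{"offset":[-7.4,0,0],"turn":0},{"offset":[-8.6,0,0],"turn":0},{"offset":[-9.4,0,0],"turn":0}]'

```text
t: 9.15
eef_pos: [0.5005, 0.1695, 0.4257]
ee_rot: [-3.142, 0.0, -1.329]
force: [-0.3, -0.1, -7.8]
width: 0.0197
```

Emit:
send_rows --motion '[{"offset":[0,0,0.3],"turn":0},{"offset":[0,0,0.8],"turn":0},{"offset":[0,0,1.4],"turn":0},{"offset":[0,0,2],"turn":0},{"offset":[0,0,2.6],"turn":0},{"offset":[0,0,3.1],"turn":0},{"offset":[0,0,3.5],"turn":0},{"offset":[0,0,3.8],"turn":0}]'

```text
t: 9.95
eef_pos: [0.5008, 0.1681, 0.3872]
ee_rot: [3.141, -0.0, -1.329]
force: [0.8, 0.2, -6.7]
width: 0.0199
```

```bash
python3 - <<'E'
from h import *
for n in('scene','top'):
    d=grab(n); s=get_state()
    if n=='scene': a=d['frame'][150:330,260:430]
    else: b=d['frame'][140:260,60:290]
    print(n);rep(d,105,125);rep(d,20,32,smin=170,vmin=80)
print(s['t'],s['eef_pos'],s['ee_rot'],s['force'],s['width'])
a=cv2.resize(a,(472,500),interpolation=2); b=cv2.resize(b,(328,171),interpolation=2)
cv2.imwrite('pics/s6.png',np.hstack([a,cv2.copyMakeBorder(b,0,329,0,0,0)]))
E
```

```text
scene
[222. 115.] 551 z [0.0236 0.1905] top [ 415.1 -411. ] [29.2 25.3] 60.6 68 all [ 416.1 -409.1] [123.1  31.6] 60.3
[166. 173.] 277 z [0.006  0.1025] top [ 656.8 -367.1] [17.6 14.2] 55.3 24 all [ 655.4 -367.5] [67.  20.3] 26.4
[331. 266.] 94 z [0.1196 0.1771] top [542.4 178.4] [ 5.9 22.8] 7.5 29 all [531.6 182.6] [20.5 40.2] 73.3
[359. 258.] 130 z [0.1847 0.1924] top [491.4 212.5] [16.  46.1] 17.0 113 all [491.4 212.5] [16.3 46.1] 17.5
[485. 378.] 358 z [0.0173 0.1316] top [451.8 560.2] [28.3 58.8] 50.7 100 all [441.8 569. ] [38.5 88.9] 75.8
top
[358. 144.] 248 z [0.0049 0.1047] top [ 653.8 -369.5] [12.6 12.4] 27.3 26 all [ 652.6 -370.3] [60.  17.9] 26.0
[157. 205.] 44 z [0.1175 0.1794] top [467.7 145.9] [8.7 1.3] 8.4 4 all [477.6 153.6] [39.3 10.3] 16.5
[384. 231.] 987 z [0.0131 0.1912] top [ 413.7 -412.6] [26.2 25.5] 61.3 129 all [ 413.8 -411.2] [118.7  30.8] 60.0
[  6. 138.] 329 z [0.0329 0.1064] top [658.  565.1] [76.1  4.4] 3.1 46 all [658.9 566.7] [78.2  7.4] 4.1
10.05 [0.50076946 0.16812841 0.3872076 ] [ 3.14092669e+00 -2.26352080e-04 -1.32945391e+00] [ 1.05505359e+00  1.73969015e-03 -7.67675824e+00] 0.019688652611570583
```

View pics/s6.png

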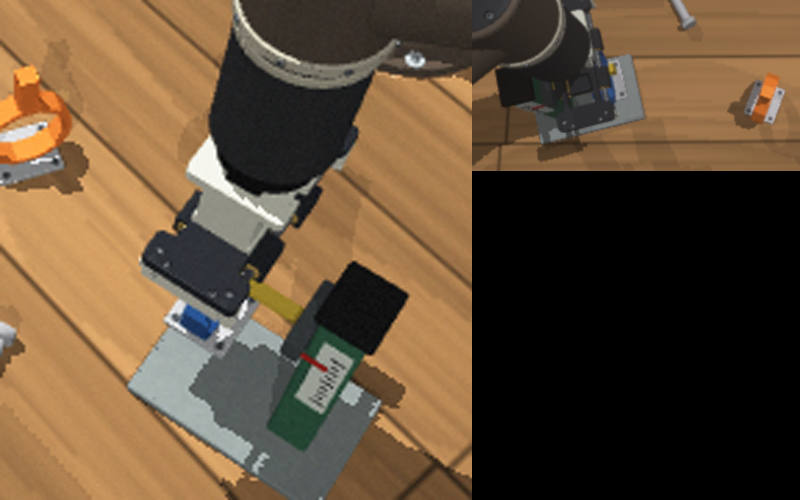

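The bar passes through the ring, visible at (275,300) beyond the gripper. The weight is still on the arm and nothing is touching. I'll lower on slowly at about 4–5 cm/s.

Emit:
send_rows --motion '[{"offset":[0,0,0.4],"turn":0},{"offset":[0,0,0.8],"turn":0},{"offset":[0,0,1.2],"turn":0},{"offset":[0,0,1.6],"turn":0},{"offset":[0,0,2],"turn":0},{"offset":[0,0,2.4],"turn":0},{"offset":[0,0,2.7],"turn":0},{"offset":[0,0,2.7],"turn":0}]'

```text
t: 10.85
eef_pos: [0.5009, 0.1683, 0.3606]
ee_rot: [-3.141, -0.0, -1.329]
force: [-1.3, 1.6, -1.4]
width: 0.0198
```

Emit:
send_rows --motion '[{"offset":[0,0,0.2],"turn":0},{"offset":[0,0,0.4],"turn":0},{"offset":[0,0,0.6],"turn":0},{"offset":[0,0,0.7],"turn":0},{"offset":[0,0,0.7],"turn":0}]'

```text
t: 11.35
eef_pos: [0.5009, 0.1683, 0.3537]
ee_rot: [-3.141, 0.0, -1.329]
force: [-2.1, 0.1, -0.6]
width: 0.0198
```

Emit:
send_rows --motion '[{"offset":[0,0,0],"turn":0},{"offset":[0,0,0],"turn":0},{"offset":[0,0,0],"turn":0},{"offset":[0,0,0],"turn":0},{"offset":[0,0,0],"turn":0},{"offset":[0,0,0],"turn":0},{"offset":[0,0,0],"turn":0},{"offset":[0,0,0],"turn":0}]' --hand 0.5

```text
t: 12.15
eef_pos: [0.5009, 0.1682, 0.3537]
ee_rot: [3.142, -0.0, -1.329]
force: [0.1, -0.0, 1.0]
width: 0.0654
```

Emit:
send_rows --motion '[{"offset":[0,0,0],"turn":0},{"offset":[0,0,0],"turn":0},{"offset":[0,0,0],"turn":0},{"offset":[0,0,0],"turn":0},{"offset":[0,0,0],"turn":0},{"offset":[0,0,0],"turn":0},{"offset":[0,0,0],"turn":0}]'

```text
t: 12.85
eef_pos: [0.5008, 0.1682, 0.3537]
ee_rot: [-3.142, 0.0, -1.329]
force: [-0.6, 0.1, -0.5]
width: 0.066
```

```bash
python3 - <<'E'
from h import *
d=grab('scene');s=get_state()
print(s['t'],s['eef_pos'],s['force'],s['width'])
cv2.imwrite('pics/s7.png',cv2.resize(d['frame'][170:330,270:430],(600,600),interpolation=2))
E
```

```text
12.9 [0.50083088 0.1681775  0.35367487] [ 0.28379059 -0.26651445  0.2932746 ] 0.06575595936344145
```

View pics/s7.png

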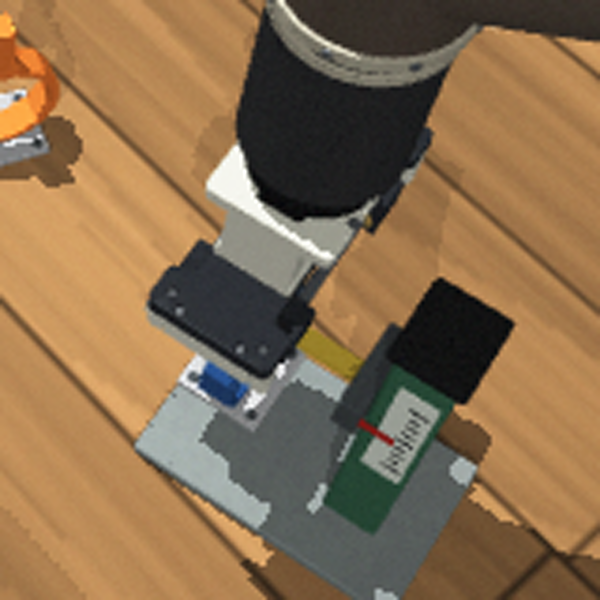

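The bracket is released, the hook has dipped (the pointer moved down the scale to (375,432)), and there's no force on the tool. I'll rise straight up.

Emit:
send_rows --motion '[{"offset":[0,0,-1],"turn":0},{"offset":[0,0,-3],"turn":0},{"offset":[0,0,-6],"turn":0},{"offset":[0,0,-9],"turn":0},{"offset":[0,0,-12],"turn":0},{"offset":[0,0,-15],"turn":0},{"offset":[0,0,-18],"turn":0},{"offset":[0,0,-20],"turn":0}]'

```text
t: 13.7
eef_pos: [0.5006, 0.1678, 0.557]
ee_rot: [-3.138, 0.001, -1.329]
force: [0.2, 0.9, -0.4]
width: 0.0656
```

Emit:
send_rows --motion '[{"offset":[4,0,0],"turn":0},{"offset":[8,0,0],"turn":0},{"offset":[12,0,0],"turn":0},{"offset":[16,0,0],"turn":0},{"offset":[20,0,0],"turn":0},{"offset":[23,0,0],"turn":0},{"offset":[25,0,0],"turn":0},{"offset":[25,0,0],"turn":0}]'

```text
t: 14.5
eef_pos: [0.5608, -0.0767, 0.554]
ee_rot: [3.141, -0.0, -1.332]
force: [-0.0, 0.2, -0.0]
width: 0.0661
```

Emit:
send_rows --motion '[{"offset":[0,0,0],"turn":0},{"offset":[0,0,0],"turn":0},{"offset":[0,0,0],"turn":0},{"offset":[0,0,0],"turn":0},{"offset":[0,0,0],"turn":0},{"offset":[0,0,0],"turn":0},{"offset":[0,0,0],"turn":0},{"offset":[0,0,0],"turn":0}]'

```text
t: 15.3
eef_pos: [0.5606, -0.0745, 0.5537]
ee_rot: [3.142, -0.0, -1.329]
force: [0.5, -0.9, 0.2]
width: 0.0656
```

```bash
python3 - <<'E'
from h import *
for i in range(2):
  for n in('scene','top'):
    d=grab(n)
    print(n,'blue');rep(d,105,125);print('orange');rep(d,5,14,smin=190,vmin=100);print('yel');rep(d,20,32,smin=150,vmin=60)
    if n=='scene': a=d['frame'][170:330,270:430]
s=get_state();print(s['t'],s['eef_pos'],s['force'],s['width'])
cv2.imwrite('pics/s8.png',cv2.resize(a,(600,600),interpolation=2))
E
```

```text
scene blue
[220. 106.] 315 z [0.0468 0.1919] top [ 415.1 -414.1] [29.1 20.7] 54.4 47 all [ 493.2 -276.4] [426.4  30.8] 59.9
[166. 173.] 277 z [0.0051 0.1038] top [ 656.1 -366.2] [13.3 16.8] 19.4 25 all [ 655.5 -367.1] [68.1 20.1] 23.6
[337. 258.] 517 z [0.0805 0.2148] top [501.9 168.8] [22.  18.7] 17.2 71 all [504.  169.1] [89.9 24.2] 13.9
orange
[269. 193.] 383 z [0.0091 0.1379] top [ 485.3 -108.6] [13.4 24.7] 21.8 19 all [ 469.8 -137.2] [83.3 92.1] 70.6
yel
[330. 245.] 75 z [0.0753 0.1851] top [509.2 138.6] [13.9  6.3] 17.4 17 all [467.2 120.6] [111.5  22. ] 30.9
[355. 262.] 156 z [0.1549 0.1646] top [491.7 208.1] [16.6 56.1] 12.9 134 all [451.6 197. ] [101.9  55.9] 15.3
[485. 378.] 366 z [0.0079 0.1317] top [450.4 561.1] [27.7 58.3] 50.8 96 all [422.  573.2] [ 41.8 125.6] 70.5
top blue
[358. 144.] 246 z [0.0059 0.1052] top [ 653.7 -370. ] [12.9 14.5] 25.9 26 all [ 652.6 -371. ] [60.8 18. ] 23.4
[151. 198.] 437 z [0.081  0.2156] top [501.3 163. ] [20.1 13.6] 10.6 55 all [498.1 164.9] [85.6 23.3] 13.9
[384. 231.] 981 z [0.0128 0.1918] top [ 413.5 -412.9] [27.8 24.9] 60.7 126 all [ 4
[... 1451 characters left out ...]
6 53 all [498.8 164.9] [86.8 23.6] 12.9
[384. 231.] 983 z [0.0129 0.1919] top [ 413.2 -412.8] [26.3 25.3] 63.0 130 all [ 414.  -410.9] [118.4  30.3] 60.1
orange
[270. 196.] 67 z [0.0707 0.1446] top [ 486.5 -116.9] [15.3  0.1] 72.7 3 all [ 501.8 -122.7] [21.  33.1] 70.6
[262. 218.] 100 z [0.062  0.0972] top [ 459.6 -106.3] [17.2 13.8] 68.6 24 all [ 450.8 -102.5] [17.7 33.7] 65.5
yel
[  5. 176.] 961 z [0.0362 0.1047] top [554.1 555.8] [230.2   5.7] 5.4 92 all [520.9 349. ] [476.1 238.3] 82.2
[159. 191.] 49 z [0.1593 0.1863] top [508.2 136. ] [12.4  5. ] 4.9 14 all [506.9 143.4] [13.5 20.9] 11.7
15.5 [ 0.56060661 -0.07460161  0.5536386 ] [ 0.36262255 -0.39299145  0.20381503] 0.06567752421007068
```

View pics/s8.png

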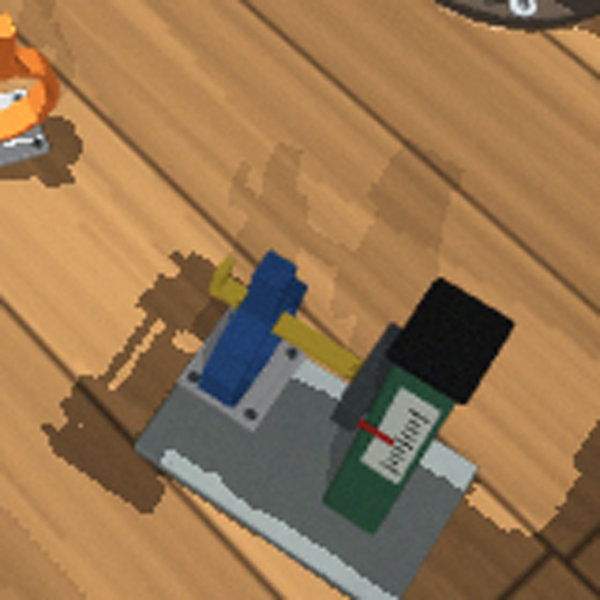

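The bracket hangs on the hook by its ring: seat at 0.162 (28 mm dip), ring centre about 0.123 (−39 mm), horizontal offset a few mm. Successive frames are steady and the orange bracket hasn't moved.

```bash
python3 -c "
from station import *
print(job_done(),get_state()['t'])"
```

```text
the job is handed in; nothing more can be done
the job is handed in; nothing more can be done
```

The middle-sized blue bracket is hanging from the scale's hook by its ring, and the job is handed in; no verdict was reported. I gripped it by its boss, threaded the ring over the hook, lowered it until the arm carried almost no load, then let go and backed away. The clock read 15.5 s at the last check.

- **Hang:** the hook had dipped about 28 mm, with the ring centre about 39 mm below the seat. Seen from above, it was within about 7 mm of the seat.
- **At rest:** two rounds of frames about 0.1 s apart agreed to about 1 mm. I did not measure speeds directly.
- **Orange bracket:** its ring blob in the top view and its overall outline in the scene view matched the start to about 1 mm. Its boss-top readings shifted by up to 9 mm, which I put down to the arm hiding part of it in the top view, and noise on about 20 points in the scene view.
- **Disagreement:** the two cameras differed by about 6 mm on where the hung boss was along the hook. I put this down to part of the boss being hidden or missed in the top view, and it is well within the 30 mm allowed.

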